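# Lock the strip magazine in its dock with the over-centre bail

### The arm

A 6-joint arm with a two-finger parallel gripper is mounted at the origin on a cart in front of the work surface, level with it; the furniture and walls round the work are solid. World frame = base frame: x ahead of the robot, y to its left, z up, the work surface at z = 0. Lengths are in mm, angles in rad, forces in N, time in s.
With the tool pointing down it reaches from about 400 to 825 mm from the base axis. Payload 7 kg.
Tool frame: the origin (TCP) lies on the centre line of the jaws, within the pads' length; the fingertips stand 8 mm ahead of it and the grasp point (between the pads) lies 11 mm behind it; z points along the fingers, y is the direction in which the jaws open and shut (so a half turn about z gives the same grasp; the last joint's range is limited). The gripper opens to 88 mm and grips with 3 to 60 N. Pads are 19 mm wide; open, the fingers measure 130 mm over their backs; the gripper's body (78 mm by 193 mm) begins 47 mm behind the grasp point.
Start: joints at [-0.922, 0.359, 0.012, 0, -1.224, -0.288], TCP at [238.263, -631.527, 234.561] pointing down, gripper open.
Joint ranges: [-3.07, 3.07], [-1.43, 2.12], [-1.02, 1.25], [-3.03, 1.67], [-3.05, -0], [-3.03, 3.03]. Speed limits (rad/s): [2.39, 2.39, 3.01, 3.14, 3.14, 3.14].

### API

Orientations are given as a unit quaternion [x, y, z, w].
In Python, from workcell import ctrl gives the robot as it stands. The module is installed in compiled form; this text tells all that it offers.
- The arm moves only by the tool send_rows, never from a script. Its argument "series" is a list of rows, each a list of 7 numbers: the turn, a rotation vector about the tool's x, y, z in degrees, then the shift along the tool's x, y, z in mm, then the finger opening in mm, from 0 to 87.6. A call has exactly 8 rows; each row shifts and turns the commanded pose from where the row before left it, along the tool's axes as they then stand; what a row does not reach is not made up. A row lasts 1/8 s, in which the tool goes at most 62.5 mm and 10.7 degrees, less where a joint would pass 70% of its speed; a pose out of reach is approached as far as the arm can. A call is refused whole if a number of a shift passes 62.5 or a number of a turn 10.7, either way. A call with a gripper value outside its range is refused whole. The fingers move at their own pace and stop on an object; "force" is the grip in N (left out, the last holds). Time passes only in rows, so rows that do not move let the fingers close, or fill a call up. It gives the time, the measured TCP pose, the force and the opening at its end, in the units of the state.
- ctrl.sense(): the state, without advancing time (a new reading comes with each control period).
- ctrl.capture(name): name is "scene" or "top"; returns a dict with "pixels" (400x640x3 uint8, red, green, blue), "depth" (400x640 float32, mm along the optical axis (not along the pixel's ray), 0 where there is no reading), "fovy" (degrees; the focal length in pixels is half the picture's height over the tangent of half this angle, whatever the lens; pixels are square), "cx", "cy" (the principal point, pixels), "D" ([k1, k2, p1, p2, k3] as OpenCV has them; the pictures are not rectified), "cam_to_world" (4x4, takes a point from camera to world coordinates). Camera axes: x right, y up, looking along -z (the intrinsics and any distortion apply to the point x, -y, -z); pixel columns grow to the right and rows downward; lengths in mm; the calibration is good to about 2 mm. A picture is of the moment at which its call begins.
- ctrl.sign_off(): hands the job in, once; it reports no verdict.
The state is a dict: "clock": time; "joints": joint angles; "qd": joint speeds; "effort": joint torques, N m; "ee_pos": TCP position; "ee_rot": TCP orientation; "ft_force": force on the tool from outside, world axes, zero at the start; "moment": the same for the moment, N m; "grip_width": opening from 0.0 (shut) to 1.0 (fully open).
Only numpy, scipy, OpenCV 4.12 (cv2) and the standard library are available. Lean on these libraries where they do the work, as an engineer would, in place of code of your own. Each camera call takes 0.05 s, during which the arm holds its last target.

### The job

Slide the strip magazine that stands in the dock along its rails until it is fully home against the end stop. Then swing the dock's spring-loaded bail up over the magazine and down in front of its other end, the one away from the stop, past its high point, until it snaps fully closed and stays there. Leave the magazine standing flat in the dock and do not disturb the other things on the table.

Things in the scene. Friction and masses are not known exactly. Their poses are not given: they have to be found in the camera images.
- dock: Magazine dock fixed to the table: aluminium base plate 140 x 270 x 10 mm (x, y, z). Origin: centre of its underside, on the table top; z up, y along the rails towards the end stop, x across. Two rails, 12 mm high, 61 mm apart, guide the magazine, which stands on the plate at z = 10 mm and slides in from the -y end, where the plate ends at y = -135 mm.
- dock_stop (a point): Middle of the end stop's face, at y = 115, z = 40 mm in the dock frame, axes as the dock's. The stop is an aluminium block 80 mm wide, 16 mm thick, its top at z = 64 mm.
- magazine: Light-grey strip magazine in the dock, a hollow box 56 x 200 x 62 mm, walls 3 mm, both ends open: only wall edges can be pushed there (top wall 59 to 62 mm above its underside). About 0.45 kg. Origin: centre of underside; ends at y = -99 and +101 mm, sides x = -27, +29 mm; axes as the dock's. Home: origin at y = 14 mm in the dock frame, -y end at -85 mm; it starts 25 to 50 mm short of that.
- bail (a joint): Bail angle, rad. 0 = open, leaning back over the magazine towards the stop, 35 deg above level; 0.96 upright; 2.53 level on the -y side; 2.705 fully closed (limit). Starts at 0 to 0.25, friction holds it. Springs resist, most (10 to 15 N at the bar) near 1.5, down to nothing at the high point, 2.2; let go before it, it swings back open; from about 2.3 it snaps shut by itself (about 10 N) and stays.
- bail_bar (a point): Middle, on the axis, of the bail's cross bar (moves with the bail): black, round, 14 mm thick, along the dock's x, 90 mm from the hinge, free over 76 mm between the two arms. Closed, its axis is at y = -95, z = 49 mm in the dock frame, 3 mm clear of the -y end of a magazine that is home; if the magazine is not home, the bar lands on its top and cannot close.
- bail_pivot (a point): On the bail's hinge axis (along the dock's x) midway between the arms: y = -6, z = 65 mm in the dock frame, axes as the dock's. The bail is a stirrup: two flat steel arms 6 x 11 mm, inner faces 76 mm apart, outside the magazine, hinged to two cheeks (x = 47 to 57 mm either side, y = -28 to 16 mm, up to z = 76 mm; brackets behind them to y = 66 mm, z = 65 mm; spring struts outside to x = 70 mm).
- boat: Bystander: flat black strip boat 56 x 190 x 9 mm, loose on the table behind the dock; origin centre of its underside, y along its length.
- tweezers: Bystander: thin steel tweezers 125 mm long, loose in front of the dock; origin centre of the underside.
- pad: Bystander: note pad 60 x 105 x 12 mm, loose on the table left of the dock; origin centre of its underside.
- spare_magazine: Bystander: black magazine 54 x 201 x 80 mm standing on the table at the right, loose, not in the dock; origin centre of its underside.

How it is judged:
By the outcome, as a careful person would: the job done as asked, in the order asked, and still so for the second after the job is handed in, with the robot touching nothing.
It also fails if it takes over 45 s, if anything falls off the work surface, if the arm or the gripper's body presses on something with over 40 N, if the wrist force passes 120 N, or if a joint passes its speed limit or range.

## Working session

There is one attempt and no reset: what is moved stays moved. The work goes in short steps, Python scripts to look and compute and a tool call to move; the robot and the scene stay as the last step left them, time stands still between calls to the robot, and variables do not carry over. Pictures are saved under pics/ and viewed, and the job is handed in when it is done.

Besides the shell and the picture viewer there is one more tool, called as name(argument=value, ...) on one line, values as JSON. send_rows: Moves the arm, as the interface text tells. Its arguments: {"type":"object","properties":{"series":{"type":"array","items":{"type":"array","items":{"type":"number"}}},"force":{"type":"number"}},"required":["series"]}

```bash
mkdir -p pics
cat > h.py <<'E'
import numpy as np, cv2
from workcell import ctrl
def cap(n,tag):
    c=ctrl.capture(n); np.savez(f'{tag}.npz',**c)
    cv2.imwrite(f'pics/{tag}.png',c['pixels'][:,:,::-1]); return c
def K(c):
    f=200/np.tan(np.radians(c['fovy'])/2); return np.array([[f,0,c['cx']],[0,f,c['cy']],[0,0,1.]])
def ray(c,uv):
    p=cv2.undistortPoints(np.array(uv,float).reshape(-1,1,2),K(c),np.array(c['D'])).reshape(-1,2)
    d=np.c_[p[:,0],-p[:,1],-np.ones(len(p))]
    T=np.array(c['cam_to_world']); return T[:3,3],d@T[:3,:3].T
def onplane(c,uv,z):
    o,d=ray(c,uv); return o+d*((z-o[2])/d[:,2])[:,None]
def pts(c):
    v,u=np.mgrid[0:400,0:640]; o,d=ray(c,np.c_[u.ravel(),v.ravel()])
    return (o+d*c['depth'].reshape(-1,1)).reshape(400,640,3)
E
python3 - <<'E'
from h import *
for n in('scene','top'):
    c=cap(n,n+'0'); print(n,c['fovy'],c['cx'],c['cy'],c['D'],np.round(c['cam_to_world'],3).tolist())
print(ctrl.sense())
E
```

```text
scene 53.561878910248446 318.19439350321073 198.26329531150697 [0.02157475 0.         0.         0.         0.        ] [[0.603, 0.352, -0.716, -183.128], [-0.798, 0.264, -0.542, -621.083], [-0.001, 0.898, 0.44, 552.497], [0.0, 0.0, 0.0, 1.0]]
top 53.62795260286645 320.5361195585226 203.2178785435222 [-0.04563003  0.          0.          0.          0.        ] [[0.027, 0.986, -0.164, 351.479], [-1.0, 0.027, 0.002, -83.953], [0.007, 0.164, 0.986, 1132.799], [0.0, 0.0, 0.0, 1.0]]
{'clock': 0.1, 'joints': array([-9.21862013e-01,  3.59320343e-01,  1.12000980e-02, -3.05973405e-04,
       -1.22409098e+00, -2.88080571e-01]), 'qd': array([ 0.00161548, -0.00301562,  0.00153347,  0.0005266 , -0.00059871,
       -0.00035249]), 'effort': array([-1.47921295e-03, -5.84165668e+01,  2.93751812e+01,  7.01554075e+00,
        1.01598114e-02, -3.16669775e-05]), 'ee_pos': array([ 238.15381666, -631.16597849,  233.73513543]), 'ee_rot': array([-1.79398243e-01,  9.83776270e-01,  6.96171347e-04, -1.91105871e-04]), 'ft_force': array([0.96862157, 0.00551686, 0.62630259]), 'moment': array([ 0.00631502, -0.00226273,  0.03618061]), 'grip_width': 0.9982744700155093}
```

View pics/scene0.png

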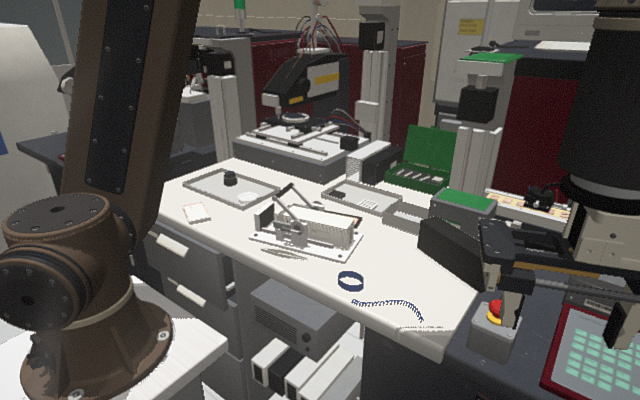

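View pics/top0.png

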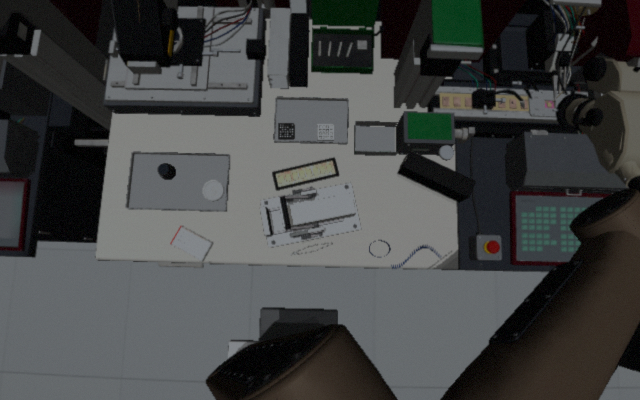

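Run:
```python
from h import *
a=cv2.imread('pics/top0.png')[150:270,240:380]; cv2.imwrite('pics/t0z.png',cv2.resize(a,None,fx=5.5,fy=5,interpolation=cv2.INTER_CUBIC)[:600])
a=cv2.imread('pics/scene0.png')[170:275,240:375]; cv2.imwrite('pics/s0z.png',cv2.resize(a,None,fx=5.5,fy=5.5,interpolation=cv2.INTER_CUBIC))
```

```text
(no output)
```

View pics/t0z.png

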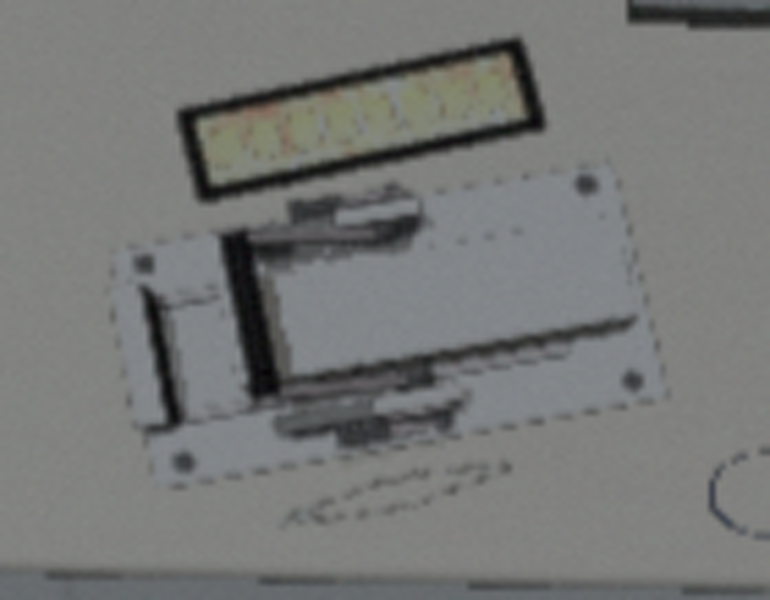

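View pics/s0z.png

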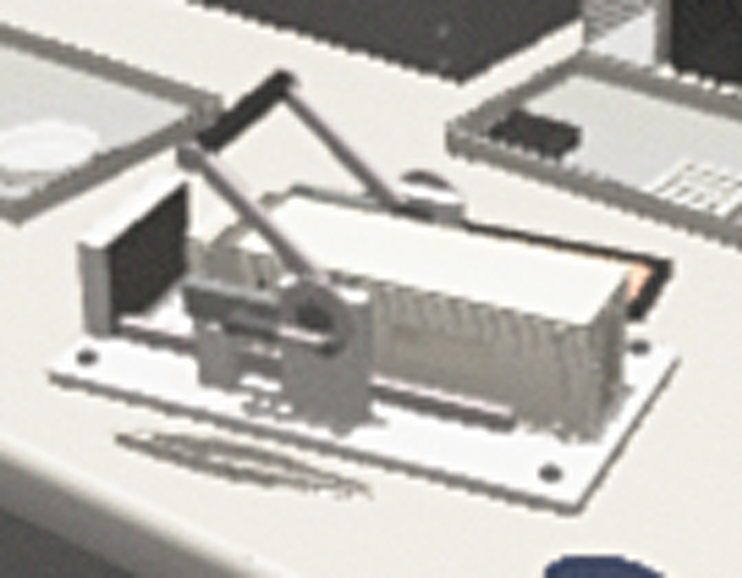

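```bash
cat >> h.py <<'E'
def z2(p,ox,oy,fx,fy): p=np.array(p,float); return np.c_[(p[:,0]+.5)/fx-.5+ox,(p[:,1]+.5)/fy-.5+oy]
E
python3 - <<'E'
from h import *
t=dict(np.load('top0.npz')); s=dict(np.load('scene0.npz'))
C=onplane(t,z2([(113,247),(613,165),(665,397),(165,487)],240,150,5.5,5),10); print(C.round(1),C.mean(0).round(1))
Cs=onplane(s,z2([(680,358),(575,508),(50,375)],240,170,5.5,5.5),10); print('scene R,BR,BL',Cs.round(1))
d=(C[0]+C[3]-C[1]-C[2]);print(np.degrees(np.arctan2(-d[0],d[1])),np.linalg.norm(d)/2)
d=(C[0]+C[1]-C[3]-C[2]);print(np.degrees(np.arctan2(d[1],d[0])),np.linalg.norm(d)/2)
M=onplane(t,z2([(637,318),(590,190)],240,150,5.5,5),72);print('mag top -y corners?',M)
Ms=onplane(s,z2([(578,325),(636,262)],240,170,5.5,5.5),72);print('mag scene',Ms)
P=pts(t)
for uv in [(300,205),(290,213),(330,200),(310,225),(330,240),(285,213)]: print(uv,P[uv[1],uv[0]].round(1))
E
```

```text
[[ 546.    87.7   10. ]
 [ 601.6 -173.6   10. ]
 [ 467.2 -202.5   10. ]
 [ 409.1   53.9   10. ]] [506.  -58.6  10. ]
scene R,BR,BL [[ 597.9 -178.1   10. ]
 [ 466.  -206.    10. ]
 [ 406.8   50.5   10. ]]
12.391580564576824 265.01681805332066
12.994986699634637 139.21452042725483
mag top -y corners? [[ 503.35916707 -181.67790543   72.        ]
 [ 573.47352135 -157.40669255   72.        ]]
mag scene [[ 505.59263777 -179.18229438   72.        ]
 [ 568.61708783 -168.98137825   72.        ]]
(300, 205) [522.  -30.8  70.3]
(290, 213) [499.3  -4.5  70. ]
(330, 200) [ 537.2 -111.9   75. ]
(310, 225) [467.2 -59.9  78.5]
(330, 240) [ 4.343e+02 -1.166e+02 -3.000e-01]
(285, 213) [490.5   3.8 130.7]
```

Run:
```python
from h import *
for n in('top0','scene0'):
    c=dict(np.load(n+'.npz')); P=pts(c)
    box=(abs(P[...,0]-506)<120)&(abs(P[...,1]+60)<160)&(c['depth']>0)
    tb=box&(P[...,2]<5); print(n,'table z',np.median(P[tb][:,2]),P[tb][:,2].std())
    r=np.radians(12.6); R=np.array([[np.cos(r),-np.sin(r)],[np.sin(r),np.cos(r)]])
    L=(P[...,:2]-[506,-60])@R   # dock frame
    def rep(m,name):
        q=L[m]; print(name,m.sum(),'x',np.percentile(q[:,0],[1,50,99]).round(1),'y',np.percentile(q[:,1],[1,50,99]).round(1),'z',np.median(P[m][:,2]).round(1))
    m=box&(P[...,2]>6)&(P[...,2]<14)&(abs(L[...,0])<80)&(abs(L[...,1])<145); rep(m,'plate')
    if 1:
        rr=cv2.minAreaRect(P[m][:,:2].astype(np.float32)); print(rr)
    m=box&(abs(P[...,2]-72)<5)&(abs(L[...,0])<33)&(L[...,1]<80); rep(m,'magtop'); print(cv2.minAreaRect(P[m][:,:2].astype(np.float32)))
    m=box&(abs(P[...,2]-64)<5)&(abs(L[...,0])<45)&(L[...,1]>100); rep(m,'stoptop')
    m=box&(P[...,2]>85)&(abs(L[...,0])<50); rep(m,'bail')
    m=box&(P[...,2]>85)&(abs(L[...,0])<35); rep(m,'bar')
```

```text
top0 table z 0.04113523243756845 2.205133006370809
plate 1799 x [-69.7 -24.7  68.6] y [-130.4  -10.7  134.6] z 9.9
((506.3151550292969, -62.03172302246094), (140.15496826171875, 279.47125244140625), 12.828506469726562)
magtop 1384 x [-28.   -0.7  27.2] y [-117.2  -26.5   78.1] z 71.9
((510.01568603515625, -79.60629272460938), (56.62548065185547, 200.0247039794922), 12.75401496887207)
stoptop 188 x [-39.6  -1.4  37.2] y [118.1 127.  135.7] z 63.1
bail 298 x [-46.9  -1.3  45.8] y [14.3 62.6 73. ] z 126.2
bar 145 x [-33.4   0.   33.7] y [59.2 65.6 72.8] z 128.1
scene0 table z -280.3857711492633 181.52824460102045
plate 1150 x [-68.9 -49.   63.3] y [-133.6  -44.5  131. ] z 10.4
((506.5860595703125, -59.52653503417969), (140.62562561035156, 269.6219482421875), 12.79518985748291)
magtop 888 x [-27.7  -2.6  30.2] y [-119.7  -37.    76.1] z 72.3
((512.3558349609375, -80.63233184814453), (61.84580612182617, 200.4119415283203), 12.332206726074219)
stoptop 119 x [-38.9  -3.8  40.5] y [114.5 121.7 132.9] z 63.7
bail 330 x [-45.3 -11.6  46.6] y [11.4 53.1 68.9] z 116.0
bar 95 x [-34.7  -1.6  33.7] y [43.3 59.4 67.3] z 128.0
```

```bash
cat >> h.py <<'E'
from scipy.spatial.transform import Rotation as Ro
O=np.array([506,-59.3,0.]); YAW=12.75
D=Ro.from_euler('z',YAW,degrees=True)
def go(dock,yaw,tilt=0):
    """dock target (mm), yaw: tool y direction vs dock y deg (tool down), tilt about dock x: + leans body to -y. prints tool-frame turn/shift"""
    s=ctrl.sense(); p=np.array(s['ee_pos']); R=Ro.from_quat(s['ee_rot'])
    base=Ro.from_matrix(np.array([[-1,0,0],[0,1,0],[0,0,-1.]]).T)
    G=D*Ro.from_euler('x',tilt,degrees=True)*Ro.from_euler('z',yaw,degrees=True)*base
    g=O+D.apply(dock)
    print('t',round(s['clock'],2),'dock now',D.inv().apply(p-O).round(1),'F(dock)',D.inv().apply(s['ft_force']).round(1),'grip',round(float(s['grip_width'])*88,1))
    print('turn(tool)',np.degrees((R.inv()*G).as_rotvec()).round(2),'shift now-axes',R.inv().apply(g-p).round(1),'shift after-turn axes',G.inv().apply(g-p).round(1),'j',s['joints'].round(2))
E
python3 - <<'E'
from h import *
t=dict(np.load('top0.npz'));P=pts(t)
m=(P[...,2]>60)&(P[...,2]<100)&(P[...,1]<-220)&(P[...,1]>-500)&(P[...,0]>450)&(P[...,0]<700)
q=P[m];print(q.min(0),q.max(0),cv2.minAreaRect(q[:,:2].astype(np.float32)))
m=(P[...,2]>100)&(P[...,1]<0)&(P[...,1]>-450)&(P[...,0]>400)&(P[...,0]<750)&(t['depth']>0)
print(P[m].min(0),P[m].max(0))
E
```

```text
[ 553.13912209 -499.71826358   60.24933514] [ 699.19279345 -305.10952253   99.64351553] ((649.3975830078125, -408.4789733886719), (228.1436004638672, 110.656494140625), 65.62355041503906)
[ 400.00709604 -449.99070209  100.06985112] [ 7.49982934e+02 -8.59972279e-02  8.36837448e+02]
```

send_rows(series=[[0,0,0,-43,28.5,0,36],[0,0,0,-43,28.5,0,36],[0,0,0,-43,28.5,0,36],[0,0,0,-43,28.5,0,36],[0,0,0,-43,28.5,0,36],[0,0,0,-43,28.5,0,36],[0,0,0,-43,28.5,0,36],[0,0,0,-43,28.5,0,36]], force=20)

```text
clock: 1.1
ee_pos: [480.2, -295.2, 234.4]
ee_rot: [-0.179, 0.984, 0.0, -0.0]
ft_force: [0.6, -0.9, 0.1]
grip_width: 0.411
```

```bash
python3 -c "
from h import *
go([1,-155,200],90);go([1,-155,200],-90)"
```

```text
t 1.1 dock now [ -77.2 -224.4  234.4] F(dock) [ 0.4 -1.   0.1] grip 36.1
turn(tool) [ 2.000e-02 -0.000e+00 -8.208e+01] shift now-axes [-87.   57.9  34.4] shift after-turn axes [-69.4 -78.2  34.4] j [-0.2   0.18 -0.24 -0.   -1.16 -1.01]
t 1.1 dock now [ -77.2 -224.4  234.4] F(dock) [ 0.4 -1.   0.1] grip 36.1
turn(tool) [-0.000e+00 -2.000e-02  9.792e+01] shift now-axes [-87.   57.9  34.4] shift after-turn axes [69.4 78.2 34.4] j [-0.2   0.18 -0.24 -0.   -1.16 -1.01]
```

send_rows(series=[[0,0,0,-43.5,29,0,36],[0,0,0,-43.5,29,0,36],[0,0,-10.25,0,0,10,36],[0,0,-10.25,0,0,20,36],[0,0,-10.25,0,0,20,36],[0,0,-10.25,0,0,20,36],[0,0,-10.25,0,0,20,36],[0,0,-10.25,0,0,20,36]])

```text
clock: 2.1
ee_pos: [540.3, -211.7, 123.6]
ee_rot: [-0.659, 0.752, 0.0, -0.0]
ft_force: [-0.1, 0.3, 0.9]
grip_width: 0.409
```

```bash
python3 -c "
from h import *
go([1,-155,40],90)"
```

```text
t 2.1 dock now [  -0.2 -156.2  123.6] F(dock) [0.  0.3 0.9] grip 36.0
turn(tool) [ 3.000e-02  1.000e-02 -2.024e+01] shift now-axes [-1.5 -0.8 83.6] shift after-turn axes [-1.2 -1.2 83.6] j [-0.04  0.3  -0.35 -0.   -0.92 -0.09]
```

send_rows(series=[[0,0,-10.1,0,0,12,36],[0,0,-10.1,0,0,16,36],[0,0,0,0,-1.2,16,36],[0,0,0,0,0,16,36],[0,0,0,0,0,12,36],[0,0,0,0,0,8,36],[0,0,0,0,0,4,36],[0,0,0,0,0,0,36]])

```text
clock: 3.1
ee_pos: [541.7, -211.6, 40.5]
ee_rot: [0.779, -0.627, -0.0, 0.0]
ft_force: [-0.3, 0.1, 0.7]
grip_width: 0.412
```

Run:
```python
from h import *
go([1,-95,40],90)
c=cap('scene','s1')
a=cv2.imread('pics/s1.png')[130:275,240:420]; cv2.imwrite('pics/s1z.png',cv2.resize(a,None,fx=4.1,fy=4.1,interpolation=cv2.INTER_CUBIC))
```

```text
t 3.1 dock now [   1.2 -156.4   40.5] F(dock) [-0.2  0.1  0.7] grip 36.3
turn(tool) [ 0.  -0.  -0.4] shift now-axes [-61.4   0.7   0.5] shift after-turn axes [-61.4   0.2   0.5] j [-0.04  0.4  -0.43  0.   -0.74  0.25]
```

View pics/s1z.png

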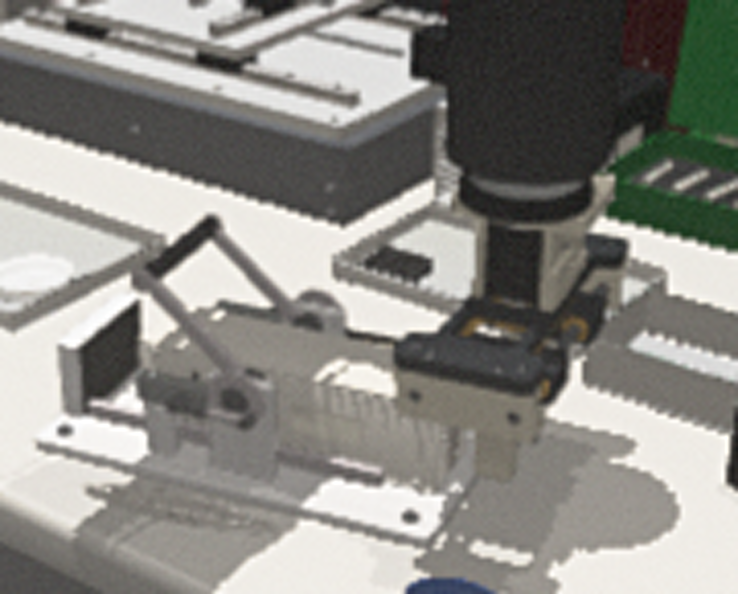

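send_rows(series=[[0,0,0,-9,0,0,36],[0,0,0,-9,0,0,36],[0,0,0,-6,0,0,36],[0,0,0,-5,0,0,36],[0,0,0,-5,0,0,36],[0,0,0,-5,0,0,36],[0,0,0,-5,0,0,36],[0,0,0,-5,0,0,36]])

```text
clock: 4.15
ee_pos: [531.5, -163.6, 40.8]
ee_rot: [0.779, -0.627, 0.0, -0.0]
ft_force: [1.8, -5.1, 3.1]
grip_width: 0.414
```

Run:
```python
from h import *
go([1,-94.5,40],90)
```

```text
t 4.15 dock now [   1.9 -107.3   40.8] F(dock) [ 0.7 -5.4  3.1] grip 36.4
turn(tool) [-0.03 -0.02 -0.37] shift now-axes [-12.8   0.9   0.8] shift after-turn axes [-12.8   0.9   0.8] j [ 0.05  0.37 -0.48  0.   -0.72  0.16]
```

send_rows(series=[[0,0,0,-2,0,0,36],[0,0,0,-2,0,0,36],[0,0,0,-2,0,0,36],[0,0,0,-1.5,0,0,36],[0,0,0,-1.5,0,0,36],[0,0,0,-1,0,0,36],[0,0,0,-1,0,0,36],[0,0,0,0,0,0,36]])

```text
clock: 5.15
ee_pos: [529.1, -153.0, 40.8]
ee_rot: [0.779, -0.627, 0.0, -0.0]
ft_force: [1.3, -4.6, 3.1]
grip_width: 0.411
```

Run:
```python
from h import *
go([1,-94.5,40],90)
```

```text
t 5.15 dock now [  1.8 -96.4  40.8] F(dock) [ 0.2 -4.7  3.1] grip 36.1
turn(tool) [-0.02 -0.01 -0.37] shift now-axes [-1.9  0.9  0.8] shift after-turn axes [-1.9  0.8  0.8] j [ 0.07  0.36 -0.5   0.   -0.71  0.14]
```

send_rows(series=[[0,0,0,-0.5,0,0,36],[0,0,0,-0.5,0,0,36],[0,0,0,-0.5,0,0,36],[0,0,0,-0.5,0,0,36],[0,0,0,-0.5,0,0,36],[0,0,0,-0.5,0,0,36],[0,0,0,0,0,0,36],[0,0,0,0,0,0,36]])

```text
clock: 6.15
ee_pos: [528.7, -150.8, 40.8]
ee_rot: [0.779, -0.627, 0.001, 0.0]
ft_force: [2.1, -9.9, 1.8]
grip_width: 0.416
```

Run:
```python
from h import *
go([1,-94.5,40],90)
```

```text
t 6.15 dock now [  1.9 -94.2  40.8] F(dock) [ -0.1 -10.1   1.8] grip 36.7
turn(tool) [-0.03 -0.06 -0.37] shift now-axes [0.3 0.9 0.8] shift after-turn axes [0.3 0.9 0.8] j [ 0.08  0.36 -0.5   0.   -0.71  0.14]
```

send_rows(series=[[0,0,0,-0.5,0,0,36],[0,0,0,-0.5,0,0,36],[0,0,0,-0.5,0,0,36],[0,0,0,0,0,0,36],[0,0,0,0,0,0,36],[0,0,0,0,0,0,36],[0,0,0,0,0,0,36],[0,0,0,0,0,0,36]])

```text
clock: 7.15
ee_pos: [529.1, -150.4, 41.0]
ee_rot: [0.779, -0.626, 0.001, 0.0]
ft_force: [4.7, -18.3, -0.5]
grip_width: 0.409
```

Run:
```python
from h import *
go([1,-94.5,40],90)
```

```text
t 7.15 dock now [  2.5 -94.   41. ] F(dock) [  0.5 -18.9  -0.5] grip 36.0
turn(tool) [-0.07 -0.15 -0.33] shift now-axes [0.5 1.5 1. ] shift after-turn axes [0.5 1.5 1. ] j [ 0.08  0.36 -0.5   0.   -0.71  0.13]
```

send_rows(series=[[0,0,0,10,0,0,36],[0,0,0,10,0,-5,36],[0,0,0,0,0,-30,36],[0,0,0,0,0,-40,36],[0,0,0,0,0,-45,36],[0,0,10,0,0,-30,50],[0,0,10,0,0,-10,50],[0,0,10,0,0,0,50]])

```text
clock: 8.15
ee_pos: [532.5, -167.9, 201.9]
ee_rot: [-0.588, 0.809, -0.0, 0.001]
ft_force: [-0.6, 0.0, -0.5]
grip_width: 0.567
```

Run:
```python
from h import *
go([0,64,200],0)
for n in ('scene','top'):
    c=cap(n,n+'2');P=pts(c);L=D.inv().apply((P-O).reshape(-1,3)).reshape(P.shape)
    ok=c['depth']>0
    m=ok&(abs(L[...,0])<32)&(L[...,1]>20)&(L[...,1]<100)&(L[...,2]>90)&(L[...,2]<140)&(c['pixels'].max(2)<70)
    q=L[m];print(n,len(q),np.percentile(q,[2,50,98],axis=0).round(1).tolist())
    m=ok&(abs(L[...,0])<25)&(abs(L[...,2]-72)<4)&(L[...,1]>-140)&(L[...,1]<112); q=L[m]; print('mag',np.percentile(q[:,1],[1,99]).round(1))
    m=ok&(abs(L[...,0])<36)&(abs(L[...,2]-64)<4)&(L[...,1]>112)&(L[...,1]<140); q=L[m]; print('stop',np.percentile(q[:,1],[1,99]).round(1))
a=cv2.imread('pics/scene2.png')[130:275,240:420]; cv2.imwrite('pics/s2z.png',cv2.resize(a,None,fx=4.1,fy=4.1,interpolation=cv2.INTER_CUBIC))
```

```text
t 8.15 dock now [   1.9 -111.8  201.9] F(dock) [-0.6  0.1 -0.5] grip 49.9
turn(tool) [-4.000e-02  1.100e-01  5.929e+01] shift now-axes [-150.2   91.4    2. ] shift after-turn axes [  1.9 175.8   1.9] j [ 0.04  0.19 -0.3  -0.   -1.08 -0.36]
scene 56 [[-31.2, 55.8, 124.8], [-2.7, 59.6, 128.6], [29.4, 64.7, 131.1]]
mag [-84.6 110.2]
stop [113.7 131.7]
top 132 [[-30.4, 58.7, 122.9], [0.2, 65.0, 128.3], [30.2, 71.8, 131.9]]
mag [-68.4 101. ]Traceback (most recent call last):
  File "<stdin>", line 9, in <module>
    return _quantile_unchecked(
        a, q, axis, out, overwrite_input, method, keepdims, weights)
    return _ureduce(a,
                    func=_quantile_ureduce_func,
    ...<5 lines>...
                    overwrite_input=overwrite_input,
                    method=method)
    r = func(a, **kwargs)
    result = _quantile(arr,
                       quantiles=q,
    ...<2 lines>...
                       out=out,
                       weights=wgt)
    slices_having_nans = np.isnan(arr[-1, ...])
                                  ~~~^^^^^^^^^
IndexError: index -1 is out of bounds for axis 0 with size 0
```

send_rows(series=[[0,0,9.9,0,0,0,50],[0,0,9.9,0,0,0,50],[0,0,9.9,0,0,0,50],[0,0,9.9,0,0,0,50],[0,0,9.9,0,0,0,50],[0,0,9.8,0,0,0,50],[0,0,0,2,40,0,50],[0,0,0,0,45,0,50]])

```text
clock: 9.25
ee_pos: [510.3, -85.2, 200.0]
ee_rot: [-0.115, 0.993, 0.0, -0.001]
ft_force: [0.7, 1.0, -0.2]
grip_width: 0.57
```

send_rows(series=[[0,0,0,0,45,0,50],[0,0,0,0,35,0,50],[0,0,0,0,10.5,5,50],[0,0,0,0,0,15,50],[0,0,0,0,0,20,50],[0,0,0,0,0,15,50],[0,0,0,0,0,5,50],[0,0,0,0,0,0,50]])

```text
clock: 10.25
ee_pos: [490.5, 2.0, 140.2]
ee_rot: [-0.114, 0.994, -0.0, -0.0]
ft_force: [-0.7, -0.1, -0.0]
grip_width: 0.57
```

Run:
```python
from h import *
go([0,63.5,123],0)
c=cap('scene','scene3')
a=cv2.imread('pics/scene3.png')[130:275,240:420]; cv2.imwrite('pics/s3z.png',cv2.resize(a,None,fx=4.1,fy=4.1,interpolation=cv2.INTER_CUBIC))
```

```text
t 10.25 dock now [ -1.6  63.2 140.2] F(dock) [-0.7  0.1 -0. ] grip 50.2
turn(tool) [-0.02 -0.05  0.31] shift now-axes [-1.6  0.3 17.2] shift after-turn axes [-1.6  0.3 17.2] j [ 0.41  0.14 -0.52  0.   -0.91 -1.75]
```

View pics/s3z.png

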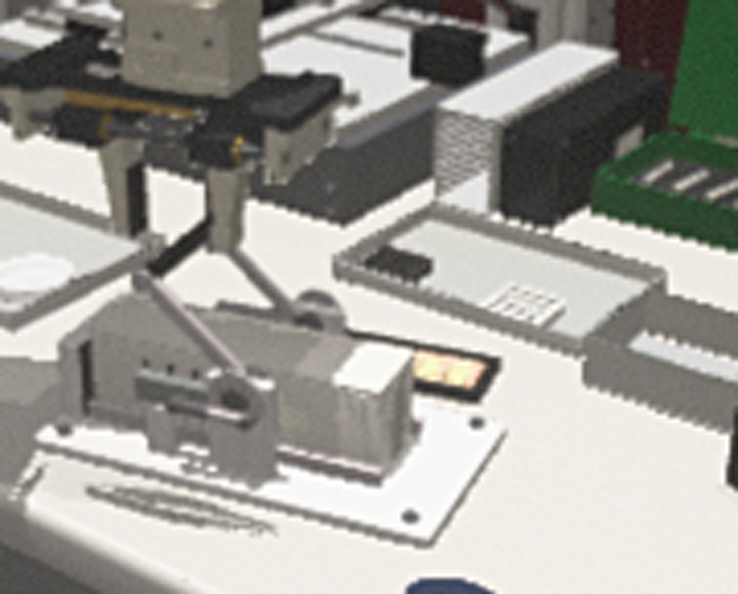

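send_rows(series=[[0,0,0,-0.5,0.3,8,50],[0,0,0,-1,0,7,50],[0,0,0,0,0,2,50],[0,0,0,0,0,0,30],[0,0,0,0,0,0,15],[0,0,0,0,0,0,5],[0,0,0,0,0,0,5],[0,0,0,0,0,0,5]], force=30)

```text
clock: 11.3
ee_pos: [491.9, 3.9, 123.9]
ee_rot: [-0.114, 0.994, 0.001, 0.0]
ft_force: [-4.3, 6.6, 4.0]
grip_width: 0.149
```

Run:
```python
from h import *
go([0,63.5,123],0)
c=cap('scene','scene4')
a=cv2.imread('pics/scene4.png')[130:275,240:420]; cv2.imwrite('pics/s4z.png',cv2.resize(a,None,fx=4.1,fy=4.1,interpolation=cv2.INTER_CUBIC))
```

```text
t 11.3 dock now [  0.2  64.8 123.9] F(dock) [-2.7  7.4  4. ] grip 13.1
turn(tool) [0.08 0.04 0.31] shift now-axes [ 0.2 -1.3  0.9] shift after-turn axes [ 0.2 -1.3  0.9] j [ 0.41  0.16 -0.53 -0.   -0.87 -1.75]
```

View pics/s4z.png

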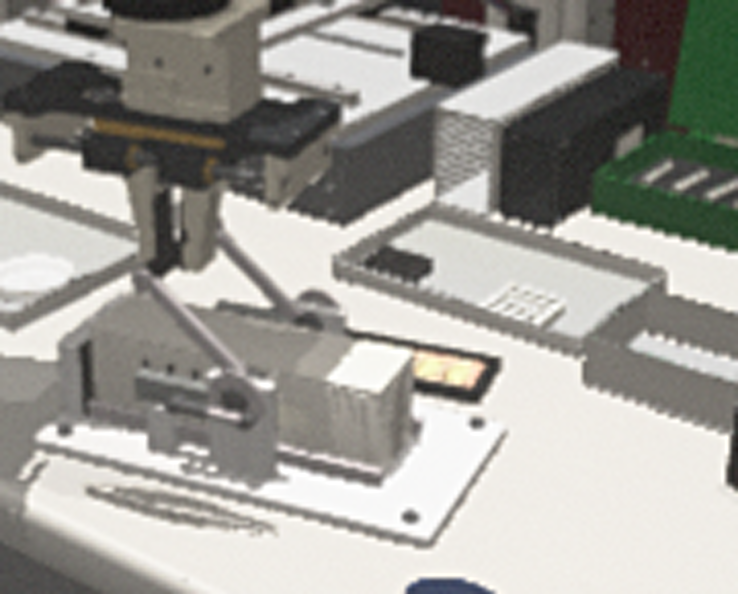

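send_rows(series=[[0,0,0,0,0,0,24],[0,0,0,0,0,0,24],[0,0,0,0,1,2,24],[0,0,0,0,0,1.5,24],[0,0,0,0,0,0,5],[0,0,0,0,0,0,5],[0,0,0,0,0,0,5],[0,0,0,0,0,0,5]], force=35)

```text
clock: 12.35
ee_pos: [491.7, 4.0, 120.0]
ee_rot: [-0.114, 0.994, -0.0, -0.0]
ft_force: [0.1, -0.9, -1.9]
grip_width: 0.149
```

Run:
```python
from h import *
go([0,64,120],0)
```

```text
t 12.35 dock now [ -0.   64.9 120. ] F(dock) [-0.1 -0.9 -1.9] grip 13.1
turn(tool) [-0.   -0.01  0.32] shift now-axes [-0.  -0.9 -0. ] shift after-turn axes [-0.  -0.9 -0. ] j [ 0.41  0.17 -0.54  0.   -0.86 -1.75]
```

```bash
cat >> h.py <<'E'
def arc(a0,a1,n,tilt,r=90):
    a=np.radians(np.linspace(a0,a1,n+1)); d=np.diff(np.c_[r*np.cos(a),r*np.sin(a)],axis=0)
    t=np.radians(tilt); yt=np.array([np.cos(t),np.sin(t)]); zt=np.array([np.sin(t),-np.cos(t)])
    for v in d: print(round(v@yt,1),round(v@zt,1))
E
python3 -c "
from h import *
arc(38,90,8,0)"
```

```text
-6.7 -7.7
-7.6 -6.9
-8.3 -6.0
-8.9 -5.0
-9.4 -3.9
-9.8 -2.9
-10.1 -1.7
-10.2 -0.6
```

send_rows(series=[[0,0,0,0,-6.7,-7.7,5],[0,0,0,0,-7.6,-6.9,5],[0,0,0,0,-8.3,-6,5],[0,0,0,0,-8.9,-5,5],[0,0,0,0,-9.4,-3.9,5],[0,0,0,0,-9.8,-2.9,5],[0,0,0,0,-10.1,-1.7,5],[0,0,0,0,-10.2,-0.6,5]])

```text
clock: 13.35
ee_pos: [507.5, -64.5, 156.6]
ee_rot: [-0.114, 0.994, 0.001, 0.0]
ft_force: [-8.8, 13.2, 12.2]
grip_width: 0.147
```

Run:
```python
from h import *
go([0,-6,155],0)
arc(90,130,5,0)
c=cap('scene','scene5')
a=cv2.imread('pics/scene5.png')[130:275,240:420]; cv2.imwrite('pics/s5z.png',cv2.resize(a,None,fx=4.1,fy=4.1,interpolation=cv2.INTER_CUBIC))
```

```text
t 13.35 dock now [  0.3  -5.4 156.6] F(dock) [-5.6 14.8 12.2] grip 12.9
turn(tool) [0.11 0.06 0.31] shift now-axes [ 0.3 -0.6  1.6] shift after-turn axes [ 0.3 -0.6  1.6] j [ 0.26  0.16 -0.45 -0.   -0.96 -1.6 ]
-12.5 0.9
-12.3 2.6
-11.8 4.3
-11.1 5.9
-10.2 7.4
```

View pics/s5z.png

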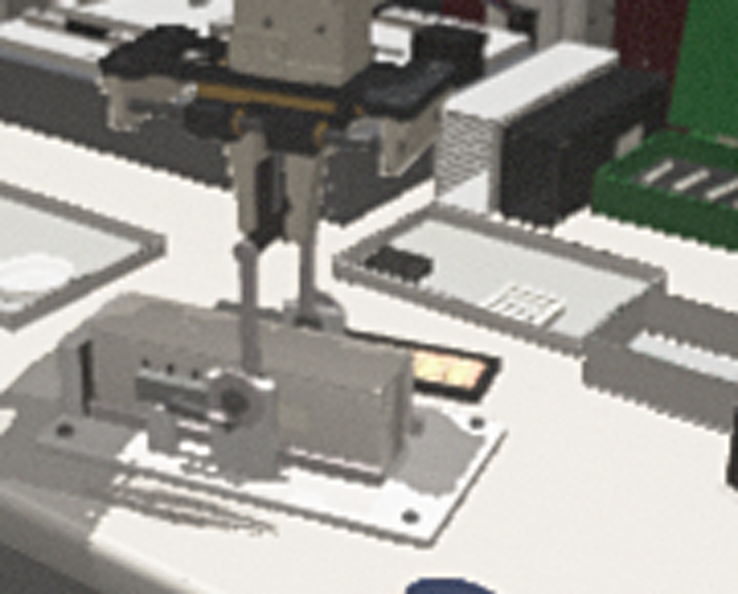

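send_rows(series=[[0,0,0,0,-1,-1.5,5],[-5,0,0,0,0,0,5],[-7,0,0,0,0,0,5],[-7,0,0,0,0,0,5],[-7,0,0,0,0,0,5],[-7,0,0,0,0,0,5],[-7,0,0,0,0,0,5],[0,0,0,0,0,0,5]])

```text
clock: 14.4
ee_pos: [508.3, -67.0, 157.3]
ee_rot: [-0.106, 0.933, 0.342, -0.039]
ft_force: [-1.3, 8.1, 6.7]
grip_width: 0.146
```

Run:
```python
from h import *
go([0,-6,155],0,40)
arc(90,138,8,40)
c=cap('scene','scene6')
a=cv2.imread('pics/scene6.png')[130:275,240:420]; cv2.imwrite('pics/s6z.png',cv2.resize(a,None,fx=4.1,fy=4.1,interpolation=cv2.INTER_CUBIC))
```

```text
t 14.4 dock now [  0.6  -8.  157.3] F(dock) [0.5 8.1 6.7] grip 12.8
turn(tool) [ 0.31 -0.13  0.18] shift now-axes [0.6 0.  3.1] shift after-turn axes [0.6 0.  3. ] j [-0.24  0.43 -0.03 -0.62 -1.49 -0.93]
-7.5 -5.7
-8.1 -4.9
-8.5 -4.0
-8.9 -3.1
-9.2 -2.1
-9.4 -1.1
-9.4 -0.2
-9.4 0.8
```

View pics/s6z.png

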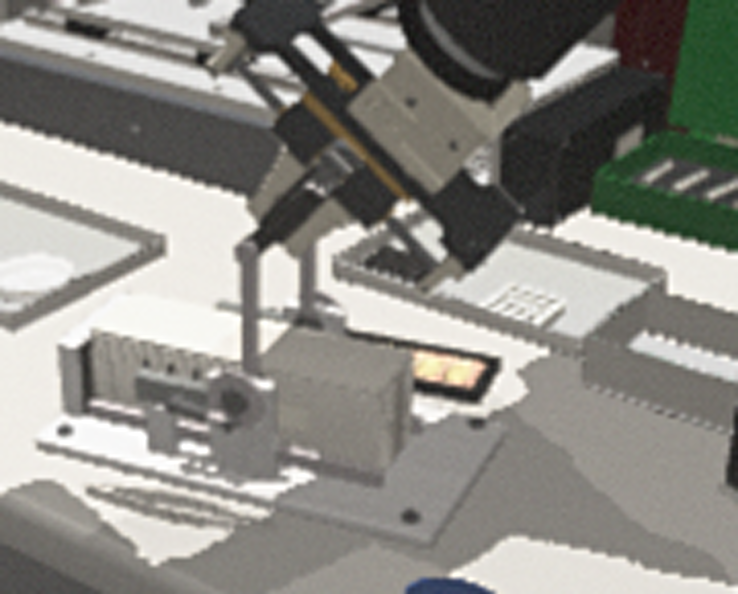

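send_rows(series=[[0,0,0,-0.5,-7.5,-5.4,5],[0,0,0,0,-8.1,-4.6,5],[0,0,0,0,-8.5,-3.7,5],[0,0,0,0,-8.9,-2.9,5],[0,0,0,0,-9.2,-1.9,5],[0,0,0,0,-9.4,-1,5],[0,0,0,0,-9.4,-0.1,5],[0,0,0,0,-9.4,0.8,5]])

```text
clock: 15.45
ee_pos: [523.0, -130.4, 129.1]
ee_rot: [-0.109, 0.933, 0.34, -0.038]
ft_force: [-2.7, 4.7, 14.3]
grip_width: 0.146
```

Run:
```python
from h import *
a=np.radians(138)
go([0,-6+90*np.cos(a),65+90*np.sin(a)],0,40)
arc(138,162,5,40)
arc(162,170,2,40)
c=cap('scene','scene7')
a=cv2.imread('pics/scene7.png')[130:275,240:420]; cv2.imwrite('pics/s7z.png',cv2.resize(a,None,fx=4.1,fy=4.1,interpolation=cv2.INTER_CUBIC))
```

```text
t 15.45 dock now [  0.8 -73.1 129.1] F(dock) [-1.6  5.1 14.3] grip 12.8
turn(tool) [ 0.07 -0.21  0.45] shift now-axes [ 0.8 -2.3  3.2] shift after-turn axes [ 0.8 -2.3  3.2] j [-0.32  0.52  0.04 -0.58 -1.52 -0.85]
-7.4 1.4
-7.3 2.0
-7.1 2.6
-6.8 3.2
-6.6 3.7
-5.2 3.5
-5.0 3.9
```

View pics/s7z.png

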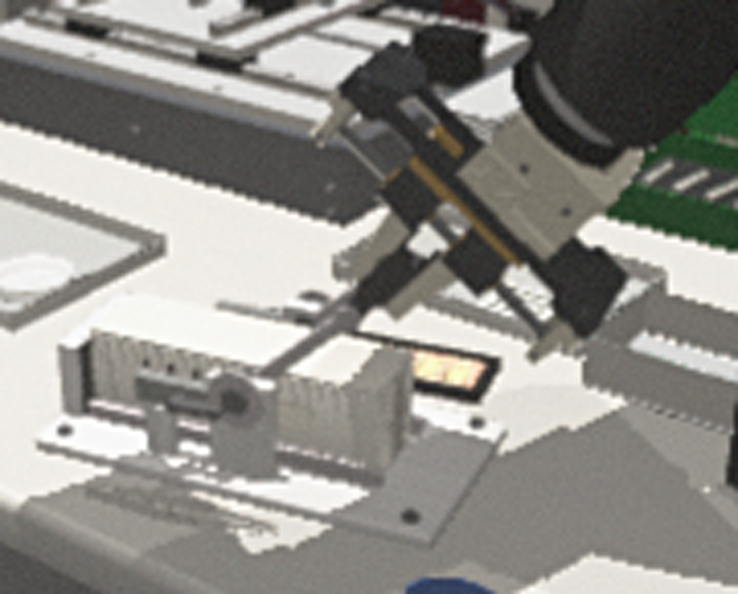

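send_rows(series=[[0,0,0,0,-7.6,1.7,5],[0,0,0,0,-7.5,2.3,5],[0,0,0,0,-7.3,2.8,5],[0,0,0,0,-7,3.3,5],[0,0,0,0,-6.7,3.8,5],[0,0,0,0,-5.2,3.5,5],[0,0,0,0,-5,3.9,5],[0,0,0,0,0,0,5]])

```text
clock: 16.5
ee_pos: [527.6, -152.2, 78.4]
ee_rot: [-0.107, 0.934, 0.34, -0.04]
ft_force: [-3.3, -1.3, -4.4]
grip_width: 0.147
```

Run:
```python
from h import *
a=np.radians(170)
go([0,-6+90*np.cos(a),65+90*np.sin(a)],0,40)
c=cap('scene','scene8')
a=cv2.imread('pics/scene8.png')[130:275,240:420]; cv2.imwrite('pics/s8z.png',cv2.resize(a,None,fx=4.1,fy=4.1,interpolation=cv2.INTER_CUBIC))
```

```text
t 16.5 dock now [  0.6 -95.4  78.4] F(dock) [-3.5 -0.5 -4.4] grip 13.0
turn(tool) [-0.02 -0.28  0.18] shift now-axes [ 0.6  2.  -1.2] shift after-turn axes [ 0.6  2.  -1.2] j [-0.35  0.6   0.04 -0.57 -1.46 -0.8 ]
```

View pics/s8z.png

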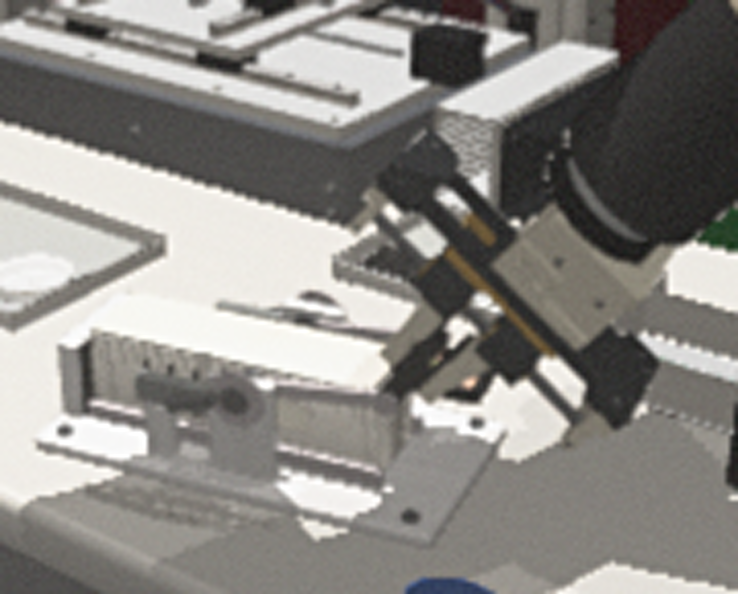

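send_rows(series=[[0,0,0,0,0,0,60],[0,0,0,0,0,0,60],[0,0,0,0,0,0,60],[0,0,0,0,0,0,60],[0,0,0,0,0,0,60],[0,0,0,0,0,0,60],[0,0,0,0,0,0,60],[0,0,0,0,0,0,60]])

```text
clock: 17.55
ee_pos: [528.3, -151.5, 79.3]
ee_rot: [-0.107, 0.934, 0.34, -0.039]
ft_force: [-1.5, 0.6, 0.5]
grip_width: 0.685
```

Run:
```python
from h import *
go([0,-95,80],0,40)
c=cap('scene','scene9')
a=cv2.imread('pics/scene9.png')[130:275,240:420]; cv2.imwrite('pics/s9z.png',cv2.resize(a,None,fx=4.1,fy=4.1,interpolation=cv2.INTER_CUBIC))
```

```text
t 17.55 dock now [  1.4 -94.8  79.3] F(dock) [-1.3  0.9  0.5] grip 60.2
turn(tool) [ 0.01 -0.21  0.24] shift now-axes [ 1.4  0.3 -0.6] shift after-turn axes [ 1.4  0.3 -0.6] j [-0.35  0.6   0.04 -0.57 -1.46 -0.8 ]
```

View pics/s9z.png

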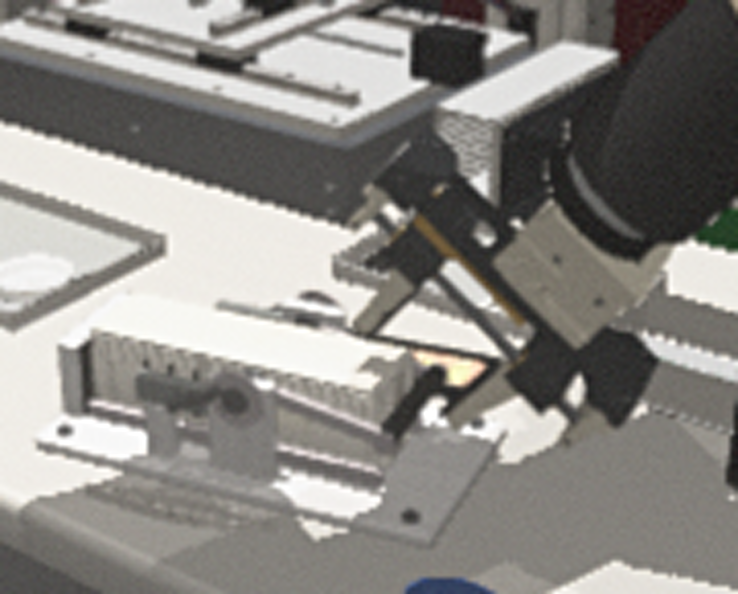

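send_rows(series=[[0,0,0,0,0,-8,60],[0,0,0,0,0,-15,60],[0,0,0,0,0,-20,60],[0,0,0,0,0,-20,60],[0,0,0,0,12,-18,60],[0,0,0,0,16,-20,60],[0,0,0,0,16,-20,60],[0,0,0,0,8,-10,60]])

```text
clock: 18.6
ee_pos: [538.8, -195.1, 215.6]
ee_rot: [-0.107, 0.934, 0.339, -0.038]
ft_force: [0.2, -0.2, -0.1]
grip_width: 0.687
```

Run:
```python
from h import *
go([0,-95,80],0,40)
for n in('scene','top'):
    c=cap(n,n+'10');P=pts(c);L=D.inv().apply((P-O).reshape(-1,3)).reshape(P.shape);ok=c['depth']>0
    m=ok&(abs(L[...,0])<25)&(abs(L[...,2]-72)<4)&(L[...,1]>-140)&(L[...,1]<112); q=L[m]; print(n,'mag y',np.percentile(q[:,1],[1,99]).round(1),'z',np.median(q[:,2]).round(1),len(q))
    m=ok&(abs(L[...,0])<30)&(L[...,1]>-112)&(L[...,1]<-87)&(L[...,2]>30)&(L[...,2]<85)&(c['pixels'].max(2)<70); q=L[m]; print('bar',len(q),np.percentile(q,[2,50,98],axis=0).round(1).tolist())
a=cv2.imread('pics/scene10.png')[150:275,220:400]; cv2.imwrite('pics/s10z.png',cv2.resize(a,None,fx=4.1,fy=4.1,interpolation=cv2.INTER_CUBIC))
```

```text
t 18.6 dock now [   2.  -139.6  215.6] F(dock) [ 0.2 -0.2 -0.1] grip 60.4
turn(tool) [-0.11 -0.11  0.34] shift now-axes [  2.1 -52.7 132.7] shift after-turn axes [  2.  -53.  132.6] j [-0.4   0.51  0.23 -0.55 -1.72 -0.91]
scene mag y [-84.1 109.6] z 72.5 779
bar 54 [[-26.5, -100.8, 52.0], [-2.0, -96.7, 55.4], [28.5, -90.3, 58.9]]
top mag y [-81.1 109.9] z 71.8 1257
bar 81 [[-26.6, -97.6, 51.4], [1.1, -92.0, 54.8], [28.2, -87.2, 59.5]]
```

View pics/s10z.png

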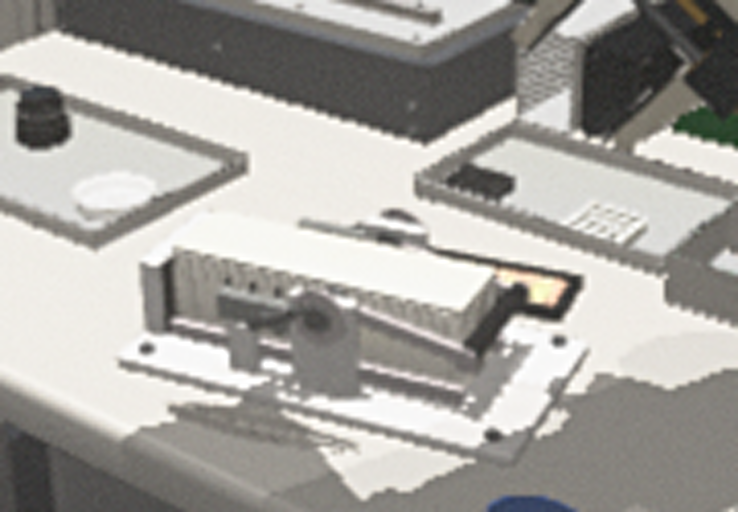

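View pics/top10.png

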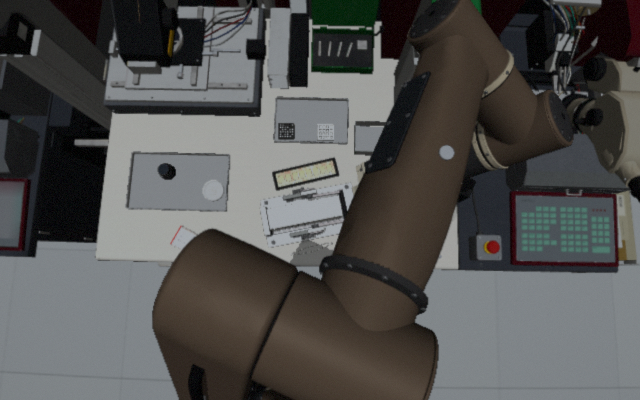

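```bash
python3 -c "
from h import *
print(ctrl.sign_off())"
```

```text
the job is handed in; nothing more can be done
None
```

The magazine is home against the stop and the bail is snapped closed in front of its -y end. I handed the job in at about 18.7 s of the 45 s allowed.

- **Magazine:** I pushed its -y end with two fingers on the side-wall edges. The force rose from about 5 N to 19 N and it stopped moving. In the last pictures its -y end is at y = -84 mm in the scene view and -81 mm in the top view, where home is -85 mm. The top view was partly covered by the arm. The top is at z = 72 mm, so it stands flat.
- **Bail:** I gripped the bar, carried it round to about 170° (bail angle about 2.36 rad) and let go, and it snapped shut. The last views show the visible side of the bar at z of about 55 mm, which fits the closed axis at 49 mm plus its 7 mm radius. In y it reads about -97 mm in the scene view and -92 mm in the top view, against -95 mm closed. That 5 mm disagreement is calibration noise plus each view seeing a different side of the bar.
- **Other things:** The gripper was clear, with the wrist force at zero. The boat and tweezers look undisturbed. The arm hid the spare magazine and most of the pad in the last top picture, so I did not re-check them. Nothing in the moves came near them.

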